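Pry the wire ring out of a vacuum filter and take out its strainer cup

TASK

The soldering station's vacuum filter is due for cleaning: take the orange hook pick from the rack, hook its tip under one end of the black split ring where the end lies bare in the filter's slot, lift the ring up out of its groove with the pick and lay it flat in the steel tray. Then put the pick back upright in its place in the rack, lift the strainer cup out by its stem without tipping it, and stand it upright on the floor of the tray beside the ring. Take the cup out only after the ring is out, and leave the other picks and the things lying about where they are.

Things in the scene. Friction and masses are not known exactly. Their poses are not given: they have to be found in the camera images.
- filter_body: Vacuum filter, fixed: open-topped round aluminium body, 90 mm across, 64 mm high, bore 66 mm, on a grey base plate 100 x 100 x 8 mm; brass hose barbs on local +y and -y reach 74 mm from the axis (12 to 31 mm high). Origin: centre of the underside, z up. A slot through the wall on the local -x side, 42 degrees to either side of -x, runs from the rim down to z = 36 mm and shows the ring's ends.
- slot_centre (a point): Point on filter_body in the middle of the slot, in the ring's gap, at mid-wire height (local x = -32.5, z = 55 mm). The wire fills the groove from z = 52 to 58 mm under a lip at 59 mm. Below the bare wire in the slot 14 mm are free (z = 38 to 52 mm).
- ring: Split ring of 6 mm round black spring wire, 71 mm outside, 40 g, smooth. Origin: centre of the circle at mid-wire; its 13 mm gap faces its own -x. At the start its axes agree with filter_body's. Pulled up at one end by 10 to 20 N it flexes and its front springs over the lip; then it is loose, swings up about its back edge (local +x) and can hang from the pick's foot.
- ring_end_a (a point): Mid-wire point of the ring at its end on the +y side of the gap (ring frame x = -30.5, y = 11 mm). In the slot the wire lies bare from local y = 7 mm (end, turned 7 mm inward) to 22 mm (slot flank); hook it at y = 15 mm, where its centre is at x = -29 mm. Hanging from the upright pick it stays; it slides off when the foot is leaned to point about 25 degrees down.
- ring_end_b (a point): The same on the -y side (y = -11 mm; bare from y = -7 to -22 mm).
- strainer_cup: Copper-coloured strainer cup under the ring, with a steel collar (63 mm across) and an upright stem, 92 mm high in all, foot 50 mm across, about 0.16 kg. Origin: centre of its underside, z up, 8 mm above the bench at the start. The stem, 14 mm thick, is bare from z = 38 to 92 mm and stands 36 mm out of the filter. The collar's raised edge is open towards the slot.
- cup_grip (a point): Point on the stem's axis, 76 mm above the cup's underside: grip here.
- hook_pick: Hook pick, ORANGE handle, 60 g. Origin: on the axis, underside of its black collar (22 mm across), z up. Square handle 16 x 16 mm, sides along x and y, from z = 6 to 81 mm. Shank and foot 4.4 mm thick: the shank runs down to z = -80 mm, the foot from there along +x, to 22 mm from the axis, rising 12 degrees. Lowest point z = -82 mm, top of the tip z = -74 mm.
- straight_pick: Pick with the BLUE handle, straight tip; same handle and frame. It stays in the rack.
- angled_pick: Pick with the GREEN handle, bent tip; same handle and frame. It stays in the rack.
- pick_rack: Plywood rack, fixed, 62 (x) x 156 (y) x 90 mm. Origin: centre of the underside, front at -x. Three upright grooves 14 mm wide, open at top and front, at local y = -50, 0, +50 mm, from the front to x = +23 mm. A pick stands in a groove with its collar on the top (z = 90 mm), axis at local x = -8 mm, foot pointing to +x. Which pick is in which groove varies.
- parts_tray: Flat steel parts tray, fixed, 128 (x) x 184 (y) mm outside, rim 16 mm high, walls and floor 3 mm thick. Origin: centre of its underside.
- lamp_shade (a point): Centre of the desk lamp's black shade, 170 mm across, pushed up and back behind the work, about 0.58 m above the bench: keep the arm clear of it and of its upright arms.
- spirit_bottle: White bottle with a red cap, 47 mm across, 96 mm high; to be left alone. Origin: centre of its underside. (To its right, behind the filter, is a fixed black block 70 mm high.)
- solder_reel: Blue solder reel lying flat, 53 x 65 x 32 mm; to be left alone. Origin: centre of its underside.
- small_jar: Small clear jar of screws, 34 mm across, 28 mm high; to be left alone. Origin: centre of its underside.
- flush_cutters: Blue flush cutters lying flat, 30 x 114 x 10 mm; to be left alone. Origin: centre of their underside.

How it is judged (in metres and radians):
On the way, in this order (a step that is already met when the one before it is completed fails the run):
1. the hook pick holds one end of the ring up, more than 10 mm above its place in the groove, with the cup still down in the filter and no finger on the ring (z of any of ring_end_a, ring_end_b in the frame of filter_body above 0.066 m and contact force between hook_pick and ring above 0.05 N and contact force between the fingers and ring below 0.05 N and z of strainer_cup in the frame of filter_body below 0.013 m and horizontal distance between ring and filter_body below 0.05 m), for 0.05 s.
2. the ring lies flat in the parts tray, off the pick (x of ring in the frame of parts_tray between -0.03 and 0.03 m and y of ring in the frame of parts_tray between -0.06 and 0.06 m and z of ring in the frame of parts_tray between 0.003 and 0.011 m and angle between the z axis of ring and the z axis of parts_tray, either way round below 0.12 rad and contact force between hook_pick and ring below 0.05 N and linear speed of ring below 0.03 m/s), for 0.2 s.
At the end, for the whole second after the job is handed in: the ring lies flat on the tray's floor (within about 7 degrees) with its whole circle inside the tray; the cup stands upright on the tray's floor (within about 6 degrees), clear of the ring, at rest; the hook pick hangs upright in a groove of the rack with its collar down on the rack's top (x of ring in the frame of parts_tray between -0.03 and 0.03 m and y of ring in the frame of parts_tray between -0.06 and 0.06 m and z of ring in the frame of parts_tray between 0.003 and 0.011 m and angle between the z axis of ring and the z axis of parts_tray, either way round below 0.12 rad and contact force between hook_pick and ring below 0.05 N and x of strainer_cup in the frame of parts_tray between -0.035 and 0.035 m and y of strainer_cup in the frame of parts_tray between -0.065 and 0.065 m and z of strainer_cup in the frame of parts_tray between 0.0005 and 0.0065 m and angle between strainer_cup's own z axis and vertical below 0.1 rad and linear speed of strainer_cup below 0.02 m/s and z of hook_pick in the frame of pick_rack between 0.085 and 0.095 m and x of hook_pick in the frame of pick_rack between -0.03 and 0.014 m and y of hook_pick in the frame of pick_rack between -0.062 and 0.062 m and angle between hook_pick's own z axis and vertical below 0.15 rad); the robot touches nothing.
It fails at once if the cup is pulled up while the ring is still in the filter (z of strainer_cup in the frame of filter_body above 0.02 m and z of ring in the frame of filter_body below 0.09 m and horizontal distance between ring and filter_body below 0.03 m).
It fails at once if the cup is tipped by more than 30 degrees (angle between strainer_cup's own z axis and vertical above 0.52 rad).
It fails at once if another pick is moved by more than 3 cm (distance of any of straight_pick, angled_pick from where it was at the start of the episode above 0.03 m).
It fails at once if the bottle, the reel, the jar or the cutters are moved by more than 3 cm (distance of any of spirit_bottle, solder_reel, small_jar, flush_cutters from where it was at the start of the episode above 0.03 m).
It also fails if it takes over 72 s, if anything falls off the work surface, if the arm or the gripper's body presses on something with over 40 N, if the wrist force passes 120 N, or if a joint passes its speed limit or range.

ROBOT

A 6-joint arm with a two-finger parallel gripper is mounted at the origin on a cart in front of the work surface, level with it; the furniture and walls round the work are solid. World frame = base frame: x ahead of the robot, y to its left, z up, the work surface at z = 0. Lengths are in m, angles in degrees, forces in N, time in s.
With the tool pointing down it reaches from about 0.25 to 0.725 m from the base axis. Payload 9.7 kg.
Tool frame: the origin (TCP) lies on the centre line of the jaws, within the pads' length; the fingertips stand 17 mm ahead of it and the grasp point (between the pads) lies 2 mm behind it (bot.tip_extent is the distance from the TCP to the fingertips, in m); z points along the fingers, y is the line along which they close (so a half turn about z gives the same grasp; the last joint's range is limited). The gripper opens to 85 mm and grips with 20 to 120 N. Pads are 22 mm wide; open, the fingers measure 114 mm over their backs; the gripper's body (76 mm by 85 mm) begins 54 mm behind the grasp point. The pads swing forward as they close: fully open they stand 13 mm farther back than shut.
Start: joints at [64.63, 4.979, 10.078, 95.1, 0, 90], TCP at [0.236, 0.497, 0.248] pointing down, gripper open.
Joint ranges: [-179.16, 179.16], [-48.56, 103.87], [-65.8, 70.77], [-126.05, 130.52], [-82.76, 87.17], [-180, 180]. Speed limits (degrees/s): [127.2, 127.2, 147.25, 180, 180, 180].

INTERFACE

Orientations are given as [roll, pitch, yaw] about the fixed x, y, z axes, in that order (R = Rz(yaw) Ry(pitch) Rx(roll)).
In Python, from workcell import bot gives the robot as it stands.
- The arm moves only by the tool carry_out, never from a script. Its argument "moves" is text: rows parted by semicolons, each of 7 numbers parted by spaces: the shift along the tool's x, y, z in mm, then the turn, a rotation vector about the tool's x, y, z in degrees, then the finger opening in mm, from 0 to 85.4. A call has 1 to 20 rows; each row is the pose to reach, as a shift and turn from the pose commanded when the call began, along the tool's axes at that moment; what a row does not reach only later rows make up. A row lasts 1/10 s, in which the tool goes at most 50 mm and 8.59 degrees, less where a joint would pass 70% of its speed; a pose out of reach is approached as far as the arm can. A call with a gripper value outside its range is refused whole. The fingers move at their own pace and stop on an object; "force" is the grip in N (left out, the last holds). Time passes only in rows, so rows that repeat a pose let the fingers close. It gives the time, the measured TCP pose, the force, the opening and the grip force at its end, in the units of the state.
- bot.get_obs(): the state, without advancing time (a new reading comes with each control period).
- bot.camera(name): name is "scene" or "top" or "wrist"; returns a dict with "img" (384x512x3 uint8, red, green, blue), "mtx" (3x3 intrinsics, pixels), "position" and "orientation" of the camera in the world; the wrist camera has in their place "mount" (4x4, takes a point from camera to tool coordinates, whose origin is the TCP and whose axes are the flange's). Camera axes: x right, y up, looking along -z (the intrinsics and any distortion apply to the point x, -y, -z); pixel columns grow to the right and rows downward; lengths in m; the calibration is good to about 2 mm. A picture is of the moment at which its call begins: read the wrist's pose just before it. There is no depth.
- bot.job_done(): hands the job in; it is judged then, once.
The state is a dict: "time": time; "q": joint angles; "qd": joint speeds; "joint_efforts": joint torques, N m; "ee_pos": TCP position; "tcp_rot": TCP orientation; "wrist_force": force on the tool from outside, world axes, zero at the start; "torque": the same for the moment, N m; "opening": finger opening in m; "grasp_force": force on a finger pad.
Only numpy, scipy, OpenCV 4.12 (cv2) and the standard library are available. Lean on these libraries where they do the work, as an engineer would, in place of code of your own. Each camera call takes 0.05 s, during which the arm holds its last target. There are 200 camera calls.

## Working session

There is one attempt and no reset: what is moved stays moved. The work goes in short steps, Python scripts to look and compute and a tool call to move; the robot and the scene stay as the last step left them, time stands still between calls to the robot, and variables do not carry over. Pictures are saved under pics/ and viewed, at most 10 in all, crops included, and the job is handed in when it is done.

Besides the shell and the picture viewer there is one more tool, called after "Emit:" as name(argument=value, ...) on one line, values as JSON. carry_out: Moves the arm, as the interface text tells. Its arguments: {"type":"object","properties":{"moves":{"type":"string"},"force":{"type":"number"}},"required":["moves"]}

```bash
ls; mkdir -p pics
cat > h.py <<'E'
import numpy as np, cv2
from workcell import bot
from scipy.spatial.transform import Rotation as R
E
python3 - <<'E'
from h import *
o=bot.get_obs(); print(o)
for n in ("scene","top"):
    c=bot.camera(n); cv2.imwrite(f"pics/{n}0.png",c["img"][:,:,::-1])
    print(n,{k:v for k,v in c.items() if k!="img"})
    np.savez(f"{n}.npz",**c) if True else 0
E
```

```text
pics
{'time': 0.0, 'q': array([6.46294233e+01, 5.01033711e+00, 1.00349979e+01, 9.50991431e+01,
       3.33766187e-04, 9.00007696e+01]), 'qd': array([-0.01658253, -0.02739408,  0.02253939, -0.00777758, -0.01620741,
        0.03872189]), 'joint_efforts': array([ 2.22929484e-04, -5.20391536e+01,  4.64797533e+01,  1.66886277e-02,
       -2.33301932e-06, -2.25910964e-05]), 'ee_pos': array([0.23557126, 0.49677379, 0.24759524]), 'tcp_rot': array([-1.79925518e+02, -3.32765437e-04,  1.54628653e+02]), 'wrist_force': array([-0.05358064,  0.36074018,  0.23396298]), 'torque': array([-3.28018902e-02, -8.84653594e-04,  6.26496252e-05]), 'grasp_force': 0.0, 'opening': 0.08504711896776504}
scene {'mtx': array([[476.80858317,   0.        , 255.49083475],
       [  0.        , 476.80858317, 190.34526327],
       [  0.        ,   0.        ,   1.        ]]), 'position': array([-0.28387194, -0.62160192,  0.86442227]), 'orientation': array([ 58.72350286,   1.22143128, -55.72632683])}
top {'mtx': array([[428.29776869,   0.        , 251.74170651],
       [  0.        , 428.29776869, 194.20908481],
       [  0.        ,   0.        ,   1.        ]]), 'position': array([ 0.48345851, -0.02274844,  1.36221348]), 'orientation': array([  3.77911188,   0.31971583, -91.49436834])}
```

Run:
```python
from h import *
a=cv2.imread("pics/scene0.png");cv2.imwrite("pics/s1.png",cv2.resize(a,(800,600),interpolation=cv2.INTER_CUBIC))
a=cv2.imread("pics/top0.png");cv2.imwrite("pics/t1.png",cv2.resize(a,(800,600),interpolation=cv2.INTER_CUBIC))
```

```text
(no output)
```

View pics/s1.png

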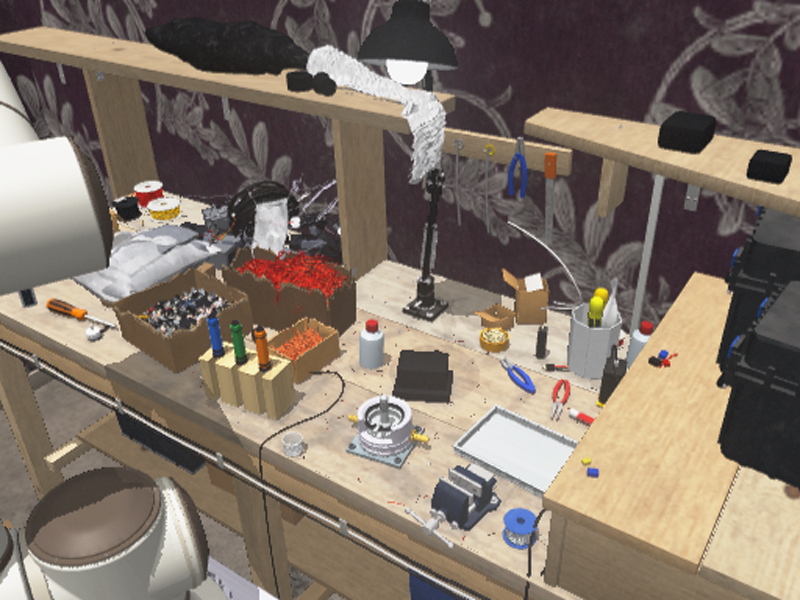

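View pics/t1.png

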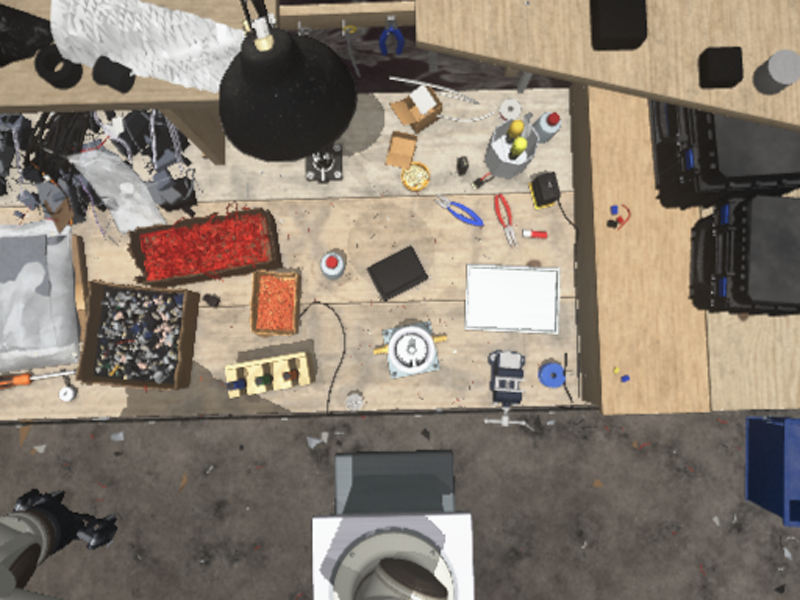

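The scene view shows the rack at (245,380), with orange the right-hand pick at (262,350). The filter is at (385,430), the tray at (525,445) and the vise at (465,500). The top view shows the rack at (268,374), the filter at (411,348) and the tray at (512,298). I'll enlarge the rack, filter and tray.

```bash
cat >> h.py <<'E'
def ray(cam,u,v):
    m=cam["mtx"]; d=np.array([(u-m[0,2])/m[0,0],-(v-m[1,2])/m[1,1],-1])
    return np.array(cam["position"]),R.from_euler("xyz",cam["orientation"],degrees=True).apply(d)
def pt(cam,u,v,z):
    p,d=ray(cam,u,v); return p+d*(z-p[2])/d[2]
def proj(cam,P):
    q=R.from_euler("xyz",cam["orientation"],degrees=True).inv().apply(np.asarray(P)-cam["position"])
    m=cam["mtx"]; return np.stack([m[0,2]-m[0,0]*q[...,0]/q[...,2], m[1,2]+m[1,1]*q[...,1]/q[...,2]],-1)
E
python3 - <<'E'
from h import *
a=cv2.imread("pics/top0.png"); b=cv2.imread("pics/scene0.png")
def cr(a,u,v,w,h,s): return cv2.resize(a[v:v+h,u:u+w],(w*s,h*s),interpolation=cv2.INTER_CUBIC)
im=np.zeros((600,800,3),np.uint8)
im[:300,:400]=cr(a,235,195,50,50,6)[:300] if 0 else cv2.copyMakeBorder(cr(a,232,198,66,50,6),0,0,0,4,0)
im[:300,400:]=cr(a,134,215,80,60,5)[:300]
im[300:,:400]=cr(b,215,245,80,60,5)
im[300:,400:]=cr(a,285,160,80,60,5)
cv2.imwrite("pics/c1.png",im)
E
```

```text
(no output)
```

View pics/c1.png

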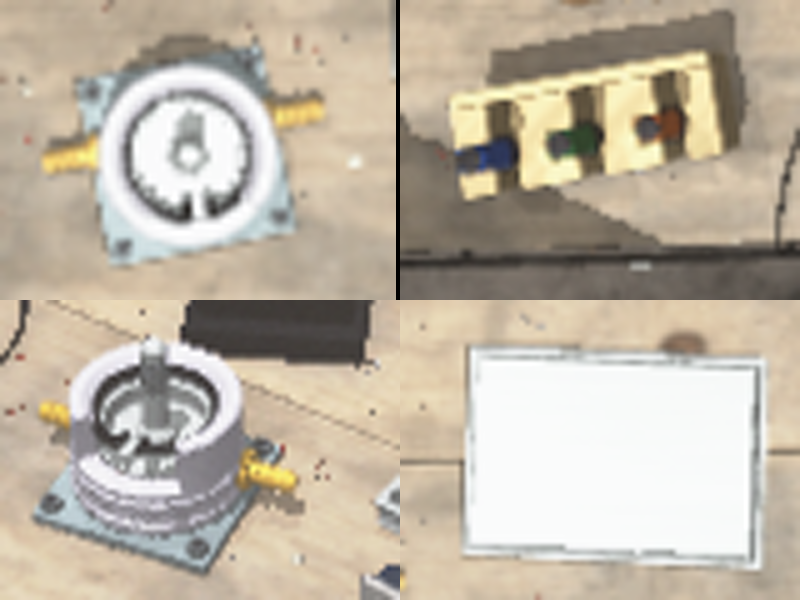

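The crop shows the slot facing -x, slightly rotated, at (200,205). The barb tips are at (43,162) and (323,108). The orange pick stands in the -y groove at (665,125). The tray corners are at (470,348), (763,362), (757,567) and (466,550).

Run:
```python
from h import *
c=dict(np.load("top.npz")); s=dict(np.load("scene.npz"))
def t(o,sc,x,y,z,ox=0,oy=0): return pt(c,o[0]+(x-ox+.5)/sc-.5,o[1]+(y-oy+.5)/sc-.5,z).round(4)
F=(232,198)
print("rim ctr",t(F,6,187.5,158,.064))
l,r=t(F,6,43,162,.0215),t(F,6,323,108,.0215); print("barbs",l,r,(l+r)/2,np.linalg.norm(l-r),"yaw",np.degrees(np.arctan2(-(l-r)[0],(l-r)[1])))
P=[t(F,6,*q,.008) for q in((112,265),(295,232),(262,45),(78,80))]; print("plate",np.mean(P,0),[np.linalg.norm(P[i]-P[i-1]).round(4) for i in range(4)])
d=P[2]-P[1];e=P[3]-P[0];print(np.degrees(np.arctan2(d[1],d[0])),np.degrees(np.arctan2(e[1],e[0])))
T=[t((285,160),5,*q,.016,400,300) for q in((470,348),(763,362),(757,567),(466,550))]; print("tray",T,np.mean(T,0),[np.linalg.norm(T[i]-T[i-1]).round(4) for i in range(4)])
K=[t((134,215),5,*q,.09,400,0) for q in((452,97),(707,52),(722,152),(463,198))]; print("rack",K,np.mean(K,0),[np.linalg.norm(K[i]-K[i-1]).round(4) for i in range(4)])
print("orange top",t((134,215),5,648,130,.171,400,0),"blue",t((134,215),5,467,160,.171,400,0))
w=bot.camera("wrist"); np.savez("wrist.npz",**w); print(w["mtx"],w["mount"])
```

```text
rim ctr [ 0.4785 -0.0489  0.064 ]
barbs [0.4782 0.0255 0.0215] [ 0.5025 -0.121   0.0215] [ 0.49035 -0.04775  0.0215 ] 0.14850164982248512 yaw 9.417921634981516
plate [ 0.47975 -0.04965  0.008  ] [np.float64(0.0986), np.float64(0.0975), np.float64(0.0996), np.float64(0.0987)]
8.30899861488315 8.984709233762638
tray [array([ 0.6478, -0.1677,  0.016 ]), array([ 0.634 , -0.3522,  0.016 ]), array([ 0.5048, -0.3429,  0.016 ]), array([ 0.5203, -0.1609,  0.016 ])] [ 0.576725 -0.255925  0.016   ] [np.float64(0.1277), np.float64(0.185), np.float64(0.1295), np.float64(0.1827)]
rack [array([0.458 , 0.3044, 0.09  ]), array([0.4806, 0.1527, 0.09  ]), array([0.4214, 0.1449, 0.09  ]), array([0.3984, 0.2984, 0.09  ])] [0.4396 0.2251 0.09  ] [np.float64(0.0599), np.float64(0.1534), np.float64(0.0597), np.float64(0.1552)]
orange top [0.4386 0.175  0.171 ] blue [0.4246 0.2755 0.171 ]
[[271.6869668    0.         252.65052622]
 [  0.         271.6869668  190.95762784]
 [  0.           0.           1.        ]] [[-3.29408344e-04  9.65688489e-01  2.59702973e-01  6.53658991e-02]
 [ 9.99999749e-01  4.81137615e-04 -5.20674805e-04  4.85461080e-04]
 [-6.27762535e-04  2.59702736e-01 -9.65688405e-01 -1.25660512e-01]
 [ 0.00000000e+00  0.00000000e+00  0.00000000e+00  1.00000000e+00]]
```

```bash
cat >> h.py <<'E'
def go(*targets, start=None):
    """targets: (xyz, roll,pitch,yaw or Rotation); prints shift mm & rotvec deg in tool axes"""
    o=bot.get_obs(); 
    p,r=(o["ee_pos"],R.from_euler("xyz",o["tcp_rot"],degrees=True)) if start is None else start
    for q,e in targets:
        e=e if isinstance(e,R) else R.from_euler("xyz",e,degrees=True)
        print((r.inv().apply(np.array(q)-p)*1000).round(1),(r.inv()*e).as_rotvec(degrees=True).round(2))
E
python3 - <<'E'
from h import *
go(((.439,.1745,.30),(180,0,98.5)))
E
```

```text
[-321.9 -204.1  -52. ] [-5.000e-02  3.000e-02  5.613e+01]
```

Emit:
carry_out(moves="-40 -25 -52 0 0 8 50; -80 -50 -52 0 0 16 50; -120 -75 -52 0 0 24 50; -160 -100 -52 0 0 32 50; -200 -126 -52 0 0 40 50; -240 -152 -52 0 0 48 50; -280 -178 -52 0 0 56.1 50; -322 -204 -52 0 0 56.1 50; -322 -204 -52 0 0 56.1 50; -322 -204 -52 0 0 56.1 50; -322 -204 -52 0 0 56.1 50; -322 -204 -52 0 0 56.1 50")

```text
time: 1.35
ee_pos: [0.4387, 0.1757, 0.3003]
tcp_rot: [-180.0, -0.0, 98.6]
wrist_force: [-0.9, 0.1, 0.8]
opening: 0.0499
grasp_force: 0.0
```

```bash
cat >> h.py <<'E'
def wrist(tag):
    o=bot.get_obs(); w=bot.camera("wrist")
    T=np.eye(4); T[:3,:3]=R.from_euler("xyz",o["tcp_rot"],degrees=True).as_matrix(); T[:3,3]=o["ee_pos"]
    C=T@w["mount"]
    np.savez(f"{tag}.npz",mtx=w["mtx"],position=C[:3,3],orientation=R.from_matrix(C[:3,:3]).as_euler("xyz",degrees=True),img=w["img"])
    cv2.imwrite(f"pics/{tag}.png",cv2.resize(w["img"][:,:,::-1],(800,600),interpolation=cv2.INTER_CUBIC))
    print(o["time"],o["ee_pos"].round(4),o["tcp_rot"].round(2))
    return dict(np.load(f"{tag}.npz"))
E
python3 - <<'E'
from h import *
wrist("w1")
E
```

```text
1.35 [0.4387 0.1757 0.3003] [-1.800e+02 -1.000e-02  9.864e+01]
```

View pics/w1.png

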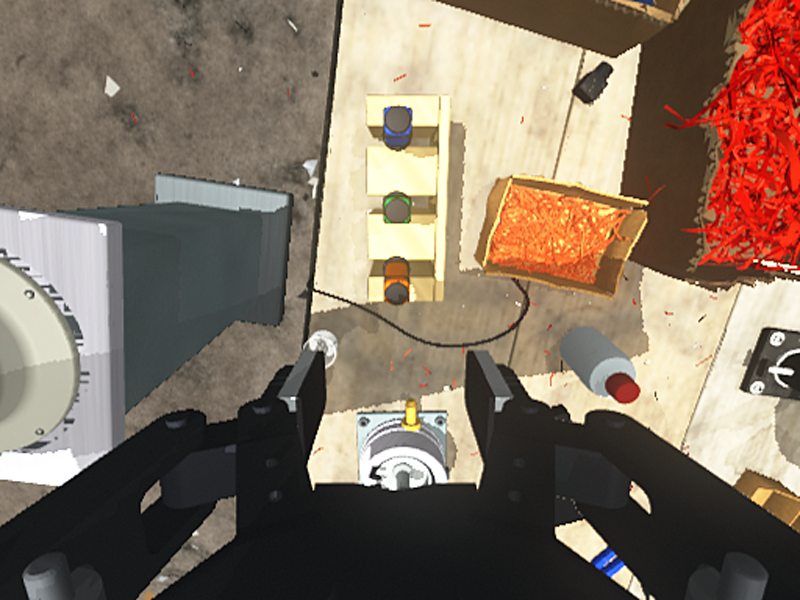

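The wrist view shows the rack square to the tool, with handle tops at orange (396,293), green (396,210) and blue (398,118). The rack's front edge is at column 367 and the base plate at (403,465).

Run:
```python
from h import *
c=dict(np.load("w1.npz"))
f=lambda x,y,z: pt(c,(x+.5)*.64-.5,(y+.5)*.64-.5,z).round(4)
for n,q in dict(o=(396,293),g=(396,210),b=(398,118)).items(): print(n,f(*q,.171))
for q in ((367,95),(367,302),(443,302)): print("rack",f(*q,.09))
# predicted projections of model rack corners
yaw=R.from_euler("z",8.5,degrees=True); k=np.array([.4396,.2251,0])
for P in ((-31,78,90),(-31,-78,90),(31,78,90),(31,-78,90),(31,78,0),(31,-78,0),(-8,-50,171),(-8,0,171),(-8,50,171)):
    print(P,((proj(c,k+yaw.apply(np.array(P)/1000))+.5)/.64-.5).round(0))
```

```text
o [0.4396 0.1769 0.171 ]
g [0.432  0.2268 0.171 ]
b [0.4255 0.2767 0.171 ]
rack [0.3998 0.3001 0.09  ]
rack [0.4205 0.1455 0.09  ]
rack [0.4822 0.1549 0.09  ]
(-31, 78, 90) [363.  98.]
(-31, -78, 90) [367. 304.]
(31, 78, 90) [449.  98.]
(31, -78, 90) [442. 305.]
(31, 78, 0) [437. 117.]
(31, -78, 0) [433. 281.]
(-8, -50, 171) [395. 297.]
(-8, 0, 171) [395. 215.]
(-8, 50, 171) [395. 124.]
```

Emit:
carry_out(moves="0 1 40 0 0 0.6 50; 0 1 80 0 0 0.6 50; 0 1 120 0 0 0.6 50; 0 1 150 0 0 0.6 50; 0 1 162 0 0 0.6 50; 0 1 162 0 0 0.6 50; 0 1 162 0 0 0.6 14; 0 1 162 0 0 0.6 10; 0 1 162 0 0 0.6 10; 0 1 162 0 0 0.6 10; 0 1 162 0 0 0.6 10; 0 1 162 0 0 0.6 10; 0 1 162 0 0 0.6 10; 0 1 162 0 0 0.6 10", force=110)

```text
time: 2.8
ee_pos: [0.441, 0.1752, 0.1401]
tcp_rot: [179.8, -0.1, 97.9]
wrist_force: [-0.4, 0.9, 6.4]
opening: 0.0145
grasp_force: 107.0
```

Emit:
carry_out(moves="0 0 -15 0 0 0 10; 0 0 -40 0 0 0 10; 0 0 -80 0 0 0 10; 0 0 -120 0 0 0 10; 0 0 -140 0 0 0 10; 0 0 -140 0 0 0 10; 0 0 -140 0 0 0 10; 0 0 -140 0 0 0 10")

```text
time: 3.6
ee_pos: [0.4399, 0.1747, 0.2774]
tcp_rot: [-179.9, 0.0, 97.9]
wrist_force: [-0.9, 0.0, -0.4]
opening: 0.0148
grasp_force: 107.3
```

Run:
```python
from h import *
print(bot.get_obs()["ee_pos"],bot.get_obs()["tcp_rot"])
# standoff: filter at (.4795,-.049), yaw 8.8; pick axis at local x=-75,y=15
y=R.from_euler("z",8.8,degrees=True); k=np.array([.4795,-.049,0])
print(k+y.apply([-.075,.015,0]))
go((k+y.apply([-.075,.015,.28]),(180,0,98.8)))
```

```text
[0.43991385 0.17466546 0.27735399] [-1.79912615e+02  2.28264780e-02  9.79256703e+01]
[ 0.40308808 -0.04565051  0.        ]
[-213.1  -66.9   -2.5] [-0.09  0.02 -0.87]
```

Emit:
carry_out(moves="-43 -13 -2 0 0 -0.9 10; -86 -26 -2 0 0 -0.9 10; -129 -40 -2 0 0 -0.9 10; -172 -54 -2 0 0 -0.9 10; -213 -67 -2 0 0 -0.9 10; -213 -67 -2 0 0 -0.9 10; -213 -67 -2 0 0 -0.9 10; -213 -67 -2 0 0 -0.9 10; -213 -67 -2 0 0 -0.9 10")

```text
time: 4.5
ee_pos: [0.4033, -0.0444, 0.2799]
tcp_rot: [-180.0, -0.0, 98.9]
wrist_force: [-0.3, 0.6, -0.6]
opening: 0.0146
grasp_force: 107.3
```

Run:
```python
from h import *
c=wrist("w2"); s=bot.camera("scene"); np.savez("s2.npz",**s)
im=np.zeros((600,800,3),np.uint8)
cr=lambda a,u,v,w,h,k: cv2.resize(a[v:v+h,u:u+w,::-1],(w*k,h*k),interpolation=cv2.INTER_CUBIC)
im[:,:400]=cr(c["img"],156,150,200,200,3)[:600,100:500]
im[:,400:]=cr(s["img"],205,190,80,120,5)
cv2.imwrite("pics/c2.png",im)
```

```text
4.5 [ 0.4033 -0.0444  0.2799] [-1.7996e+02 -2.0000e-02  9.8940e+01]
```

View pics/c2.png

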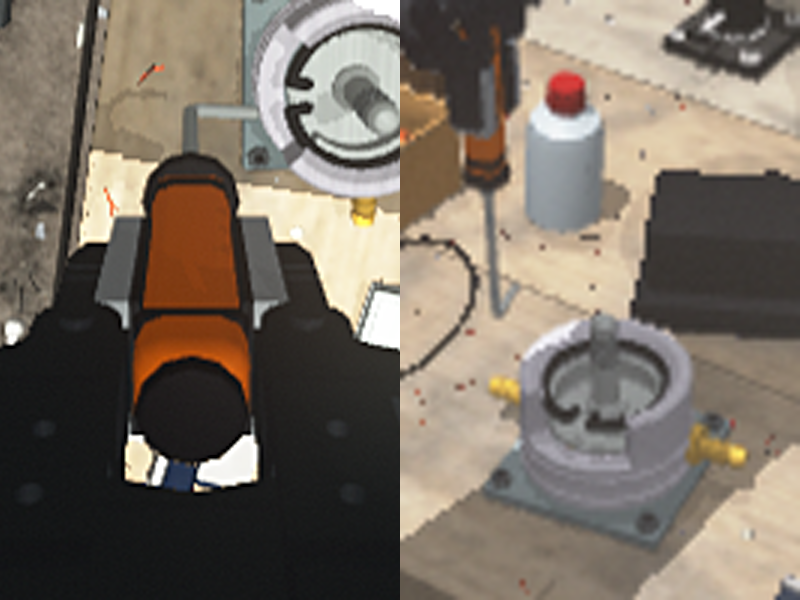

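The left crop shows the foot elbow at (189,110) and the foot along +x. The ring ends are at (300,85) and (300,106), the stem top at (380,120), the base plate corner at (257,165) and the barb tip at (363,215).

Run:
```python
from h import *
c=dict(np.load("w2.npz"))
f=lambda x,y,z: pt(c,189.33+(x+.5)/3-.5,150+(y+.5)/3-.5,z)
g=lambda P:((proj(c,P)-[189.33,150]+.5)*3-.5).round(0)
print("elbow",f(189,110,.150).round(4)," tcp",[.4033,-.0444])
print("foot dir pt",f(245,112,.153).round(4))
for q in ((300,85),(300,106)): print("ends",f(*q,.055).round(4))
y=R.from_euler("z",8.8,degrees=True); k=np.array([.4795,-.049,0])
for n,P in dict(enda=(-27,9,58),endb=(-27,-9,58),stem=(0,0,100),corner=(-50,-50,8),barb=(0,-74,21.5),scorner_a=(-33.4,30.1,64),scorner_b=(-33.4,-30.1,64),cb=(-24.5,-22,64)).items(): print(n,P,g(k+y.apply(np.array(P)/1000)))
s=dict(np.load("s2.npz")); gs=lambda P:((proj(s,P)-[205,190]+.5)*5-.5+[400,0]).round(0)
for n,P in dict(corner_b=(-50,-50,8),corner_a=(-50,50,8),barb=(0,-74,21.5),scorner_b=(-33.4,-30.1,64),stem=(0,0,100)).items(): print(n,gs(k+y.apply(np.array(P)/1000)))
p=np.array([.4033,-.0444,.2799]); print("elbow pred",gs(p-[0,0,.131]),"tip",gs(p-[-.0218,-.0034,.126]))
```

```text
elbow [ 0.4028 -0.0425  0.15  ]  tcp [0.4033, -0.0444]
foot dir pt [ 0.4205 -0.0396  0.153 ]
ends [ 0.4527 -0.0472  0.055 ]
ends [ 0.4545 -0.0565  0.055 ]
enda (-27, 9, 58) [299.  79.]
endb (-27, -9, 58) [298. 119.]
stem (0, 0, 100) [382. 125.]
corner (-50, -50, 8) [238. 172.]
barb (0, -74, 21.5) [338. 226.]
scorner_a (-33.4, 30.1, 64) [288.  33.]
scorner_b (-33.4, -30.1, 64) [283. 169.]
cb (-24.5, -22, 64) [304. 152.]
corner_b [652. 543.]
corner_a [478. 486.]
barb [735. 474.]
scorner_b [628. 427.]
stem [601. 317.]
elbow pred [498. 318.] tip [519. 283.]
```

Emit:
carry_out(moves="-1.5 0 40 0 0 0 10; -1.5 0 80 0 0 0 10; -1.5 0 100 0 0 0 10; -1.5 0 106 0 0 0 10; -1.5 0 106 0 0 0 10; -1.5 0 106 0 0 0 10; -1.5 5 106 0 0 0 10; -1.5 10 106 0 0 0 10; -1.5 15 106 0 0 0 10; -1.5 20 106 0 0 0 10; -1.5 24 106 0 0 0 10; -1.5 28 106 0 0 0 10; -1.5 31 106 0 0 0 10; -1.5 34 106 0 0 0 10; -1.5 36 106 0 0 0 10; -1.5 38 106 0 0 0 10; -1.5 38 106 0 0 0 10; -1.5 38 106 0 0 0 10")

```text
time: 6.4
ee_pos: [0.4409, -0.041, 0.1743]
tcp_rot: [-180.0, -0.0, 98.8]
wrist_force: [-0.2, -0.1, -1.0]
opening: 0.0146
grasp_force: 107.4
```

Run:
```python
from h import *
c=wrist("w3"); s=bot.camera("scene"); np.savez("s3.npz",**s)
im=np.zeros((600,800,3),np.uint8)
cr=lambda a,u,v,w,h,k: cv2.resize(a[v:v+h,u:u+w,::-1],(w*k,h*k),interpolation=cv2.INTER_CUBIC)
im[:,:400]=cr(c["img"],200,90,100,150,4)
im[:,400:]=cr(s["img"],220,220,50,75,8)
cv2.imwrite("pics/c3.png",im)
```

```text
6.4 [ 0.4409 -0.041   0.1743] [-180.     -0.     98.83]
```

View pics/c3.png

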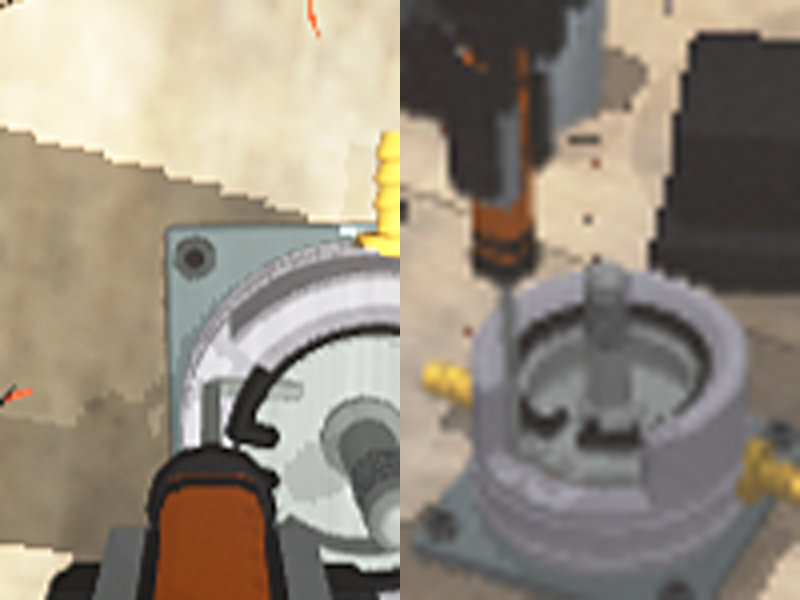

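The foot lies under the bare wire of end a at (290,388), and the shank is about 4 mm outside the wire. I'll advance a little more, then lift.

Emit:
carry_out(moves="0 2 0 0 0 0 10; 0 2 -2 0 0 0 10; 0 2 -4 0 0 0 10; 0 2 -6 0 0 0 10; 0 2 -8 0 0 0 10; 0 2 -10 0 0 0 10; 0 2 -12 0 0 0 10; 0 2 -14 0 0 0 10; 0 2 -16 0 0 0 10; 0 2 -18 0 0 0 10; 0 3 -20 0 0 0 10; 0 3 -22 0 0 0 10; 0 4 -25 0 0 0 10; 0 4 -25 0 0 0 10; 0 4 -25 0 0 0 10; 0 4 -25 0 0 0 10")

```text
time: 8.1
ee_pos: [0.4449, -0.0404, 0.1992]
tcp_rot: [-180.0, -0.0, 98.8]
wrist_force: [-0.2, -0.4, -1.2]
opening: 0.0146
grasp_force: 108.7
```

Run:
```python
from h import *
c=wrist("w4"); s=bot.camera("scene"); np.savez("s4.npz",**s)
im=np.zeros((600,800,3),np.uint8)
cr=lambda a,u,v,w,h,k: cv2.resize(a[v:v+h,u:u+w,::-1],(w*k,h*k),interpolation=cv2.INTER_CUBIC)
im[:,:400]=cr(c["img"],200,90,100,150,4)
im[:,400:]=cr(s["img"],220,220,50,75,8)
cv2.imwrite("pics/c4.png",im)
```

```text
8.1 [ 0.4449 -0.0404  0.1992] [-1.7999e+02 -1.0000e-02  9.8830e+01]
```

View pics/c4.png

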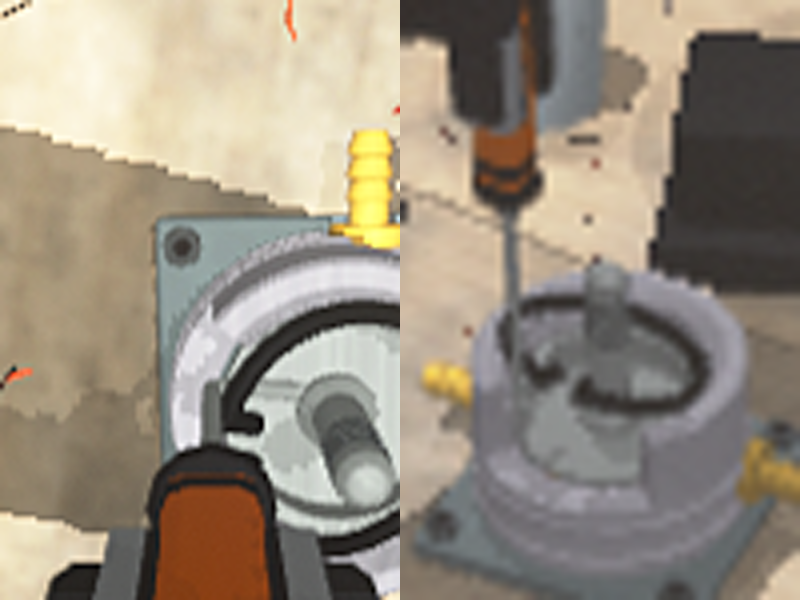

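The ring's front has sprung out and is hanging on the pick, with the cup still down. I'll keep lifting along an arc over the stem.

Emit:
carry_out(moves="0 2 -7 0 0 0 10; 0 5 -14 0 0 0 10; 0 8 -21 0 0 0 10; 0 9 -28 0 0 0 10; 0 11 -35 0 0 0 10; 0 12 -42 0 0 0 10; 0 14 -48 0 0 0 10; 0 17 -54 0 0 0 10; 0 20 -60 0 0 0 10; 0 24 -66 0 0 0 10; 0 29 -72 0 0 0 10; 0 34 -80 0 0 0 10; 0 38 -90 0 0 0 10; 0 40 -100 0 0 0 10; 0 40 -110 0 0 0 10; 0 40 -120 0 0 0 10; 0 40 -130 0 0 0 10; 0 40 -140 0 0 0 10; 0 40 -145 0 0 0 10; 0 40 -145 0 0 0 10")

```text
time: 10.2
ee_pos: [0.4846, -0.0343, 0.3451]
tcp_rot: [179.9, 0.0, 98.8]
wrist_force: [0.5, 0.1, -0.8]
opening: 0.0146
grasp_force: 108.6
```

Run:
```python
from h import *
c=wrist("w5"); s=bot.camera("scene"); np.savez("s5.npz",**s)
im=np.zeros((600,800,3),np.uint8)
cr=lambda a,u,v,w,h,k: cv2.resize(a[v:v+h,u:u+w,::-1],(w*k,h*k),interpolation=cv2.INTER_CUBIC)
im[:,:400]=cr(c["img"],200,90,100,150,4)
im[:,400:]=cr(s["img"],210,160,100,150,4)
cv2.imwrite("pics/c5.png",im)
```

```text
10.2 [ 0.4846 -0.0343  0.3451] [1.7994e+02 1.0000e-02 9.8830e+01]
```

View pics/c5.png

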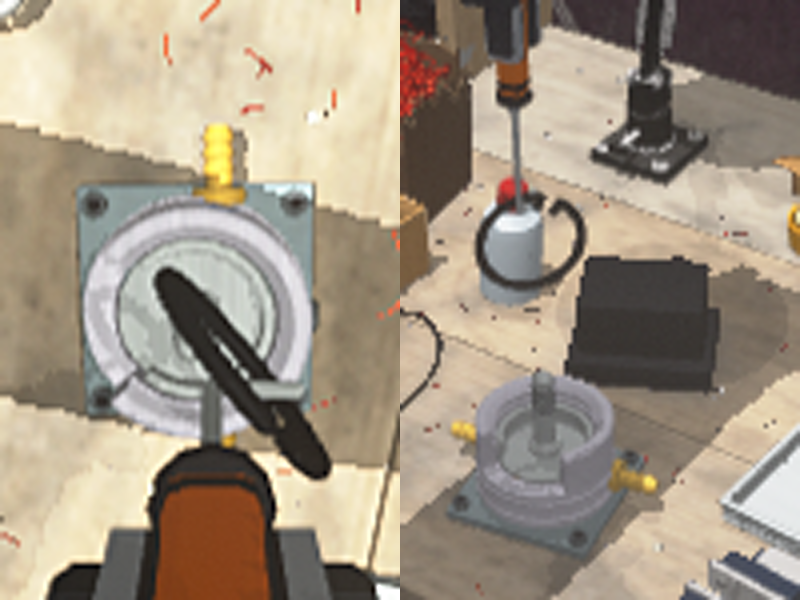

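The ring hangs on the foot in the right crop at (530,240), clear of the stem, and the cup is still down. I'll carry it to the tray.

Run:
```python
from h import *
go(((.597,-.190,.345),(180,0,98.8)),((.597,-.190,.205),(180,0,98.8)))
```

```text
[-171.1   87.3   -0.9] [-0.01 -0.    0.03]
[-171.1   87.3  139.1] [-0.01 -0.    0.03]
```

Emit:
carry_out(moves="-6 3 0 0 0 0 10; -18 9 0 0 0 0 10; -35 18 0 0 0 0 10; -54 27 0 0 0 0 10; -73 37 0 0 0 0 10; -92 47 0 0 0 0 10; -111 57 0 0 0 0 10; -130 67 0 0 0 0 10; -147 75 10 0 0 0 10; -160 82 20 0 0 0 10; -168 86 32 0 0 0 10; -171 87 46 0 0 0 10; -171 87 60 0 0 0 10; -171 87 75 0 0 0 10; -171 87 90 0 0 0 10; -171 87 105 0 0 0 10; -171 87 118 0 0 0 10; -171 87 128 0 0 0 10; -171 87 135 0 0 0 10; -171 87 139 0 0 0 10")

```text
time: 12.3
ee_pos: [0.5965, -0.1898, 0.2045]
tcp_rot: [-180.0, -0.0, 98.8]
wrist_force: [-0.5, 1.1, -1.0]
opening: 0.0145
grasp_force: 108.7
```

Run:
```python
from h import *
c=wrist("w6"); s=bot.camera("scene"); np.savez("s6.npz",**s); t=bot.camera("top"); np.savez("t6.npz",**t)
im=np.zeros((600,800,3),np.uint8)
cr=lambda a,u,v,w,h,k: cv2.resize(a[v:v+h,u:u+w,::-1],(w*k,h*k),interpolation=cv2.INTER_CUBIC)
im[:,:400]=cr(c["img"],200,90,100,150,4)
im[:,400:]=cr(s["img"],290,220,100,150,4)
cv2.imwrite("pics/c6.png",im)
```

```text
12.3 [ 0.5965 -0.1898  0.2045] [-1.7997e+02 -2.0000e-02  9.8840e+01]
```

View pics/c6.png

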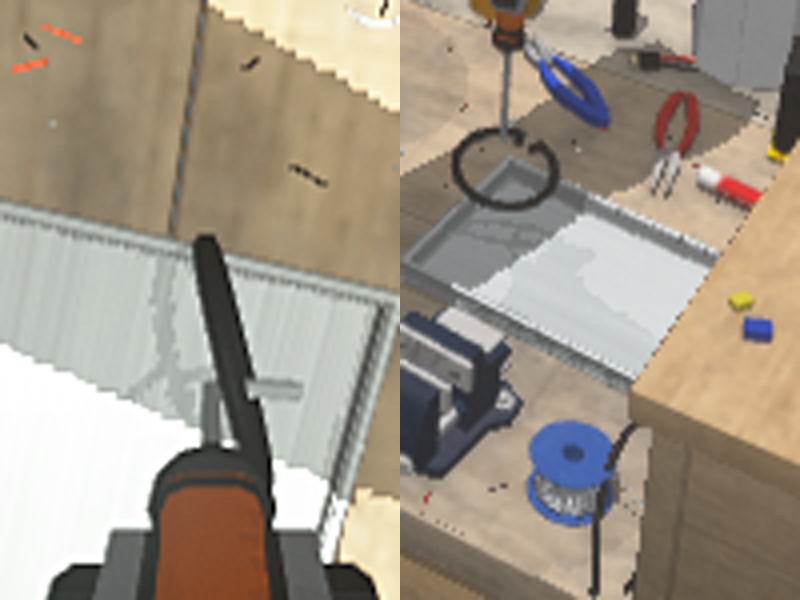

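The ring now hangs nearly square to the foot, in the left crop from (205,240) to (265,510). It is close to the tray's +y wall, so I'll shift it away first. Then I'll lower it while backing off, so that it lies down.

Emit:
carry_out(moves="-7 4 0 0 0 0 10; -14.6 8.4 0 0 0 0 10; -14.6 8.4 0 0 0 0 10; -14.6 8.4 5 0 0 0 10; -14.6 8.4 9 0 0 0 10; -15 6 13 0 0 0 10; -16.8 -2 14 0 0 0 10; -19 -12 17 0 0 0 10; -21 -22 21 0 0 0 10; -23 -31 27 0 0 0 10; -24.5 -38 34 0 0 0 10; -26 -44 43 0 0 0 10; -27 -50 53 0 0 0 10; -27.5 -52 60 0 0 0 10; -27.5 -52 63 0 0 0 10; -27.5 -52 63 0 0 0 10; -27.5 -52 63 0 0 0 10")

```text
time: 14.15
ee_pos: [0.5498, -0.225, 0.1426]
tcp_rot: [180.0, 0.0, 98.8]
wrist_force: [-0.5, -0.2, -0.9]
opening: 0.0146
grasp_force: 108.8
```

Run:
```python
from h import *
c=wrist("w7"); s=bot.camera("scene"); np.savez("s7.npz",**s); t=bot.camera("top"); np.savez("t7.npz",**t)
# dark pixels on tray region in scene & wrist, as ascii
def asc(img,u0,v0,w,h,st):
    g=img[v0:v0+h:st*1,u0:u0+w:st].max(2)
    for r in g: print("".join("#" if x<60 else "+" if x<100 else "." for x in r))
asc(c["img"],190,110,130,120,2); print(); asc(s["img"],290,250,90,60,1)
```

```text
14.15 [ 0.5498 -0.225   0.1426] [1.7998e+02 1.0000e-02 9.8840e+01]
.....................................................+...........
.....................................................+...........
.................................................................
....................................................+............
....................................................+............
....................................................+............
....................................................+............
....................................................+............
.....................+...........................................
.................................................................
.................................................................
.................................................................
...............................................+++++.............
...........................................+###########+.........
.........................................+################.......
.......................................+###
[... 7687 characters left out ...]
...+++.........................................................
......++++++++...................++.......................................................
........+++++++...................+++.....................................................
..........+++++++........+.........++++...................................................
++..+......++++++++.....+++..........++...................................................
....+........++++++++..+++++..............................................................
...++...........+++##+++++#+...............++.............................................
...+.............+###++++#+................++++...........................................
```

The printout shows the ring lying almost flat in the tray, its gap next to the hook. I'll lean the foot down and slide it out.

Emit:
carry_out(moves="0 16 0 8 0 0 10; 0 30 2 16 0 0 10; 0 43 5 24 0 0 10; 0 46 7 27 0 0 10; 0 46 9 30 0 0 10; 0 46 9 30 0 0 10; 0 42 9 30 0 0 10; 0 37 9 30 0 0 10; 0 32 9 30 0 0 10; 0 26 9 30 0 0 10; 0 20 8 30 0 0 10; 0 14 5 30 0 0 10; 0 14 5 30 0 0 10")

```text
time: 15.6
ee_pos: [0.5626, -0.2232, 0.1385]
tcp_rot: [-150.0, 0.0, 98.8]
wrist_force: [-0.5, 0.2, -0.6]
opening: 0.0145
grasp_force: 108.9
```

Run:
```python
from h import *
c=wrist("w8"); s=bot.camera("scene"); np.savez("s8.npz",**s)
g=s["img"][250:310,290:380].max(2)
for r in g[::1][8:45]: print("".join("#" if x<60 else "+" if x<100 else "." for x in r))
```

```text
15.6 [ 0.5626 -0.2232  0.1385] [-1.5005e+02  2.0000e-02  9.8800e+01]
..................................................................+...+...................
..................................................................+.......................
..................................................................+.......................
..........................#++.....................................+.......................
.........................+.+++###................................+........................
.........................+....+++................................+........................
........................##......++++.............................+........................
.............+.........++###++.+++++++.........................++.........................
...........+..........+++++######+++++++.......................++.........................
.....................+++..+++++#+...++++++....................++..........................
....................+++......+.+......++++++..................+...+............+..........
..................++.+........
[... 1635 characters left out ...]
+..##++###+....................................................
.+++++............+##++..###..#####++.....................................................
..++++++..............+.++++...##++.......................................................
.++..+++++..............+.................................................................
....++.+++++..............................................................................
.....+++.++++.............................................................................
.......+.+.+.++...........................................................................
.........+++...++.........................................................................
```

Run:
```python
from h import *
s=dict(np.load("s8.npz")); f=lambda u,v:pt(s,u,v,.006)
ty=R.from_euler("z",-3.9,degrees=True); tc=np.array([.577,-.256,0])
for n,(u,v) in dict(c=(316,280.5),l=(303.5,280.5),r=(328.5,280.5),t=(316,272),b=(316,289)).items():
    p=f(u,v); print(n,p.round(4),(ty.inv().apply(p-tc)*1000).round(1))
print("tip px",proj(s,np.array([[.519,-.230,.019],[.498,-.233,.026]])))
cv2.imwrite("pics/c8.png",np.hstack([cv2.resize(s["img"][225:325,280:380,::-1],(400,400),interpolation=cv2.INTER_CUBIC),cv2.resize(dict(np.load("w8.npz"))["img"][70:270,180:380,::-1],(400,400),interpolation=cv2.INTER_CUBIC)]))
```

```text
c [ 0.581  -0.2031  0.006 ] [ 0.4 53.1  6. ]
l [ 0.5631 -0.1755  0.006 ] [-19.3  79.4   6. ]
r [ 0.5988 -0.2306  0.006 ] [20.  26.8  6. ]
t [ 0.6107 -0.1872  0.006 ] [29. 71.  6.]
b [ 0.5525 -0.2183  0.006 ] [-27.  36.   6.]
tip px [[314.0563835  294.71265513]
 [311.18627269 298.13112744]]
```

View pics/c8.png

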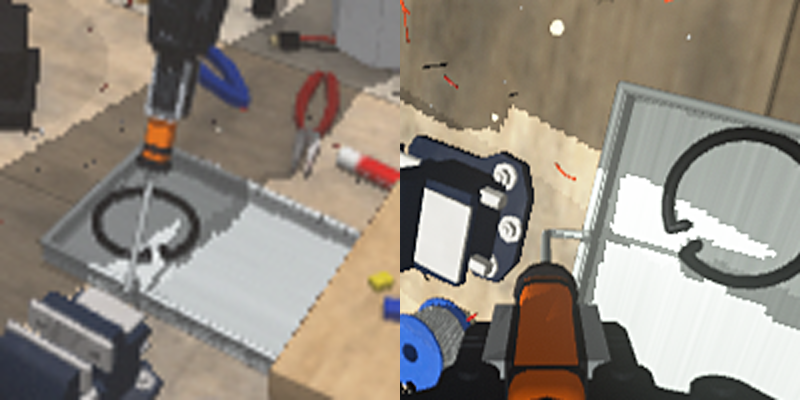

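The ring lies flat and off the pick in the tray, with its gap facing the hook in the right crop at (685,235). I'll return the pick.

Run:
```python
from h import *
A=(.545,-.215,.29)
B=(.440,.1748,.29)
L=[((.5626,-.2232,.17),(-155,0,98.8)),((.556,-.22,.21),(-163,0,98.8)),((.55,-.217,.25),(-171,0,98.8)),(A,(180,0,98.8))]
for i in range(1,10): L.append((tuple(np.array(A)+(np.array(B)-A)*i/9),(180,0,98.8-.9*i/9)))
go(*L)
```

```text
[ -0.1 -16.7 -27.8] [-4.99  0.01  0.01]
[  4.  -42.  -59.4] [-1.299e+01  1.000e-02  2.000e-02]
[  7.9 -66.7 -91.3] [-2.099e+01  1.000e-02  2.000e-02]
[  10.7  -90.7 -123.7] [-2.999e+01  1.000e-02  2.000e-02]
[  55.2  -94.9 -121.2] [-29.99   0.04   0.11]
[  99.8  -99.2 -118.8] [-29.99   0.06   0.21]
[ 144.4 -103.4 -116.3] [-29.99   0.09   0.31]
[ 189.  -107.6 -113.9] [-29.99   0.11   0.41]
[ 233.6 -111.9 -111.5] [-29.99   0.14   0.51]
[ 278.2 -116.1 -109. ] [-29.99   0.17   0.6 ]
[ 322.8 -120.3 -106.6] [-29.99   0.19   0.7 ]
[ 367.4 -124.6 -104.1] [-29.99   0.22   0.8 ]
[ 411.9 -128.8 -101.7] [-29.99   0.24   0.9 ]
```

Emit:
carry_out(moves="0 -17 -28 -5 0 0 10; 4 -42 -59 -13 0 0 10; 8 -67 -91 -21 0 0 10; 11 -91 -124 -29 0 0 10; 11 -91 -124 -30 0 0 10; 55 -95 -121 -30 0 0.1 10; 100 -99 -119 -30 0 0.2 10; 144 -103 -116 -30 0 0.3 10; 189 -107.6 -114 -30 0.1 0.4 10; 234 -112 -111.5 -30 0.1 0.5 10; 278 -116 -109 -30 0.2 0.6 10; 323 -120.5 -106.5 -30 0.2 0.7 10; 367 -124.6 -104 -30 0.2 0.8 10; 412 -129 -101.7 -30 0.2 0.9 10; 412 -129 -101.7 -30 0.2 0.9 10; 412 -129 -101.7 -30 0.2 0.9 10; 412 -129 -101.7 -30 0.2 0.9 10; 412 -129 -101.7 -30 0.2 0.9 10")

```text
time: 17.5
ee_pos: [0.4404, 0.1738, 0.2897]
tcp_rot: [-180.0, 0.1, 97.8]
wrist_force: [0.8, -0.5, -1.1]
opening: 0.0148
grasp_force: 108.8
```

Run:
```python
from h import *
o=bot.get_obs(); print(o["ee_pos"],o["tcp_rot"])
go(((.4402,.1750,.1401),(180,0,97.9)))
```

```text
[0.44038389 0.17384947 0.2897013 ] [-1.79977726e+02  5.82670222e-02  9.78192923e+01]
[  1.3   0.  149.6] [-0.02  0.06 -0.08]
```

Emit:
carry_out(moves="1.2 0 0 0 0 0 10; 1.2 0 30 0 0 0 10; 1.2 0 55 0 0 0 10; 1.2 0 75 0 0 0 10; 1.2 0 95 0 0 0 10; 1.2 0 115 0 0 0 10; 1.2 0 130 0 0 0 10; 1.2 0 140 0 0 0 10; 1.2 0 145 0 0 0 10; 1.2 0 148 0 0 0 10; 1.2 0 148 0 0 0 10; 1.2 0 148 0 0 0 10; 1.2 0 148 0 0 0 10")

```text
time: 18.8
ee_pos: [0.4401, 0.1761, 0.1424]
tcp_rot: [179.9, 0.0, 97.9]
wrist_force: [-0.2, 0.4, -1.2]
opening: 0.0144
grasp_force: 108.8
```

Emit:
carry_out(moves="0 0 1.5 0 0 0 10; 0 0 1.5 0 0 0 10; 0 0 1.5 0 0 0 20; 0 0 1.5 0 0 0 30; 0 0 1.5 0 0 0 50; 0 0 1.5 0 0 0 50; 0 0 1.5 0 0 0 50; 0 0 1.5 0 0 0 50; 0 0 -30 0 0 0 50; 0 0 -70 0 0 0 50; 0 0 -120 0 0 0 50; 0 0 -160 0 0 0 50; 0 0 -160 0 0 0 50; 0 0 -160 0 0 0 50")

```text
time: 20.2
ee_pos: [0.4402, 0.1762, 0.3025]
tcp_rot: [179.9, 0.0, 97.9]
wrist_force: [0.2, -0.5, -1.3]
opening: 0.0498
grasp_force: 0.0
```

Run:
```python
from h import *
c=wrist("w9")
a=c["img"].astype(int); b=dict(np.load("w1.npz"))["img"].astype(int)
for n,im in (("w9",a),("w1",b)):
    m=(im[...,0]>120)&(im[...,1]<110)&(im[...,2]<60); m[:, :225]=0; m[:,280:]=0; m[:150]=0; m[200:]=0
    v,u=np.nonzero(m); print(n,len(u),u.mean(),v.mean(),u.min(),u.max(),v.min(),v.max())
T=dict(np.load("wrist.npz")); # filter cup centre from clean scene frames
# target above cup
go(((.4795,-.049,.30),(180,0,98.8)))
```

```text
20.2 [0.4402 0.1762 0.3025] [1.7991e+02 2.0000e-02 9.7920e+01]
w9 171 252.92397660818713 174.09941520467837 245 276 163 192
w1 184 253.5923913043478 174.94021739130434 246 270 166 193
[-228.4    8.2    1.5] [-0.02  0.05 -0.88]
```

Emit:
carry_out(moves="-45 2 0 0 0 -0.9 50; -90 4 0 0 0 -0.9 50; -135 5 0 0 0 -0.9 50; -180 7 0 0 0 -0.9 50; -227 8 0 0 0 -0.9 50; -227 8 0 0 0 -0.9 50; -227 8 0 0 0 -0.9 50; -227 8 0 0 0 -0.9 50; -227 8 0 0 0 -0.9 50")

```text
time: 21.15
ee_pos: [0.4788, -0.0465, 0.3017]
tcp_rot: [-180.0, 0.0, 98.9]
wrist_force: [0.6, -0.3, -0.1]
opening: 0.0503
grasp_force: 0.0
```

Run:
```python
from h import *
c=wrist("w10")
k=np.array([.4795,-.0478,.1]); q=proj(c,k); print("stem top pred",q)
u,v=q.round().astype(int)
g=c["img"][:,:,1]
for r in range(max(v-20,0),min(v+32,384),2): print(r,"".join("%4d"%x for x in g[r,u-22:u+24:2]))
```

```text
21.15 [ 0.4788 -0.0465  0.3017] [-1.7997e+02  2.0000e-02  9.8920e+01]
stem top pred [252.65568745 174.65953549]
155  222 218 151 199 201 206 203 204 206 203 210 205 203 206 201 206 204 199 184 192 206 132 161
157  226 133 202 197 199 204 202 204 206 205 213 208 204 206 202 207 202 208 200 181 211 182 140
159  233 146 202 195 199 205 200 203 206 211 176 147 170 196 204 206 205 210 211 180 166 204  92
161  208 201 199 195 197 205 201 203 214 141 149 158 165 159 180 208 205 210 209 200 169 211 150
163  161 201 199 196 199 204 203 205 145 154 116  92 102 145 163 207 205 209 209 209 181 201 193
165  142 201 199 196 198 203 201 208 143 109  97  89 102  95 162 176 208 210 209 207 188 170 227
167  164 201 199 196 199 203 206 196 128  96  56  82  90  83 171 171 207 210 209 207 189 153 226
169  195 203 199 195 198 204 176 180 146  80 117 128 128  95 117 207 205 209 209 208 186 181 208
171  233 163 200 198 201 190 178 177 170 108 141 169 171 152 111 209 205 210 208 209 177 199 185
173  227 114 204 197 199 175 179 177 185 125 179 211 213 176 120 208 205 210 208 186  95 213 146
175  224 172 195 1
[... 833 characters left out ...]
9 162 178 207 216 220
193  121 149 186 186 183 200 181 173 175 173 178 167 172 172 171 163 170 169 198 219 216 211 157
195  119 119 142 175 189 200 202 182 167 183 174 170 170 176 175 182 211 223 215 222 186 152 147
197  118 120 132 132 154 180 190 186 192 191 209 217 215 222 218 211 221 225 199 159 149 148 149
199  112 114 119 128 130 125 147 163 177 189 216 222 222 222 209 194 179 149 148 150 148 149 151
201  235 235 244 118 120 117 141 145 148 146 151 153 137 118 154 158 152 149 150 147 151 152 151
203  221 221 227 238 237 232 210 215 219 223 144 149 127 100 154 162 136 149 153 149 149 150 148
205  219 220 225 231 227 220 231 238 242 241 212 198 130 117 153 162 154 151 152 149 148 151 150
```

Emit:
carry_out(moves="-1 1 45 0 0 0 50; -1 1 90 0 0 0 50; -1 1 135 0 0 0 50; -1 1 175 0 0 0 50; -1 1 200 0 0 0 50; -1 1 215 0 0 0 50; -1 1 215 0 0 0 50; -1 1 215 0 0 0 50; -1 1 215 0 0 0 25; -1 1 215 0 0 0 12; -1 1 215 0 0 0 8; -1 1 215 0 0 0 8; -1 1 215 0 0 0 8; -1 1 215 0 0 0 8; -1 1 215 0 0 0 8; -1 1 215 0 0 0 8", force=50)

```text
time: 22.8
ee_pos: [0.4807, -0.0488, 0.0882]
tcp_rot: [179.9, 0.1, 98.8]
wrist_force: [-1.9, -0.6, 6.7]
opening: 0.012
grasp_force: 48.7
```

Run:
```python
from h import *
go(((.574,-.301,.21),(180,0,98.8)),((.574,-.301,.084),(180,0,98.8)))
```

```text
[-263.7   53.8 -121.4] [0.1  0.06 0.01]
[-263.5   53.6    4.6] [0.1  0.06 0.01]
```

Emit:
carry_out(moves="0 0 -5 0 0 0 8; 0 0 -15 0 0 0 8; 0 0 -30 0 0 0 8; 0 0 -50 0 0 0 8; 0 0 -75 0 0 0 8; 0 0 -100 0 0 0 8; 0 0 -120 0 0 0 8; 0 0 -122 0 0 0 8; 0 0 -122 0 0 0 8; 0 0 -122 0 0 0 8")

```text
time: 23.8
ee_pos: [0.4798, -0.0486, 0.2081]
tcp_rot: [-179.9, 0.0, 98.8]
wrist_force: [1.0, 0.2, -1.8]
opening: 0.0121
grasp_force: 48.8
```

Emit:
carry_out(moves="-10 2 0 0 0 0 8; -30 6 0 0 0 0 8; -60 12 0 0 0 0 8; -90 18 0 0 0 0 8; -120 25 0 0 0 0 8; -150 31 0 0 0 0 8; -180 37 0 0 0 0 8; -210 43 0 0 0 0 8; -235 48 0 0 0 0 8; -254 52 0 0 0 0 8; -264 54 0 0 0 0 8; -264 54 0 0 0 0 8; -264 54 30 0 0 0 8; -264 54 60 0 0 0 8; -264 54 85 0 0 0 8; -264 54 100 0 0 0 8; -264 54 110 0 0 0 8; -264 54 115 0 0 0 8; -264 54 115 0 0 0 8; -264 54 115 0 0 0 8")

```text
time: 25.8
ee_pos: [0.5744, -0.3014, 0.0954]
tcp_rot: [179.9, 0.1, 98.8]
wrist_force: [0.6, -0.7, -1.2]
opening: 0.0121
grasp_force: 48.9
```

Run:
```python
from h import *
o=bot.get_obs(); print(o["ee_pos"],o["wrist_force"])
go(((.574,-.301,.084),(180,0,98.8)))
```

```text
[ 0.5744499  -0.30142417  0.09536094] [ 0.56473743 -0.71836066 -1.19685906]
[ 0.5 -0.4 11.4] [0.07 0.09 0.02]
```

Emit:
carry_out(moves="0 0 4 0 0 0 8; 0 0 7 0 0 0 8; 0 0 9 0 0 0 8; 0 0 10.5 0 0 0 8; 0 0 11.5 0 0 0 8; 0 0 12 0 0 0 8; 0 0 12 0 0 0 8; 0 0 12 0 0 0 8")

```text
time: 26.6
ee_pos: [0.574, -0.3014, 0.0833]
tcp_rot: [180.0, 0.1, 98.8]
wrist_force: [-2.7, 1.3, 6.5]
opening: 0.0126
grasp_force: 49.6
```

Contact with the floor: +6.5 N at the expected height. I'll open and withdraw.

Emit:
carry_out(moves="0 0 0 0 0 0 14; 0 0 0 0 0 0 20; 0 0 0 0 0 0 30; 0 0 0 0 0 0 40; 0 0 0 0 0 0 40; 0 0 0 0 0 0 40; 0 0 -10 0 0 0 40; 0 0 -30 0 0 0 40; 0 0 -60 0 0 0 40; 0 0 -100 0 0 0 40; 0 0 -150 0 0 0 40; 50 -30 -180 0 0 0 40; 100 -60 -180 0 0 0 40; 150 -100 -180 0 0 0 40; 180 -130 -180 0 0 0 40; 180 -130 -180 0 0 0 40; 180 -130 -180 0 0 0 40")

```text
time: 28.3
ee_pos: [0.4158, -0.1415, 0.2643]
tcp_rot: [179.8, 0.1, 98.9]
wrist_force: [0.0, -0.9, 0.5]
opening: 0.0401
grasp_force: 0.0
```

Run:
```python
from h import *
print(bot.get_obs()["ee_pos"])
s=bot.camera("scene"); np.savez("s9.npz",**s); t=bot.camera("top"); np.savez("t9.npz",**t)
tc=np.array([.577,-.256,0]); ty=R.from_euler("z",-3.9,degrees=True)
a=t["img"].max(2); 
print("cup pred top px",proj(t,np.array([[.574,-.301,.095],[.574,-.301,.003],[.581,-.203,.006]])))
P=proj(t,tc+ty.apply(np.array([[.064,.092,.016],[-.064,-.092,.016]]))).round().astype(int); print(P)
for r in range(P[0,1]-1,P[1,1]+3): print("".join("#" if x<70 else "+" if x<130 else "-" if x<190 else "." for x in a[r,P[0,0]-3:P[1,0]+5]))
g=s["img"].max(2); q=proj(s,np.array([.574,-.301,.05])).round().astype(int); print("cup scene",q)
for r in range(q[1]-30,q[1]+25): print("".join("#" if x<70 else "+" if x<130 else "-" if x<190 else "." for x in g[r,q[0]-60:q[0]+30]))
```

```text
[ 0.41583744 -0.14147116  0.26431073]
cup pred top px [[347.18404525 189.439687  ]
 [340.90874632 191.66932895]
 [310.11271511 190.21750242]]
[[299 169]
 [356 212]]
++++++++++++---+-----+-++-...............-++----+--..............
+++--+++++----++--------+-..-----.......--+++------..............
--+----+-----------------+-----------------+++------......---....
--+---++++++++++++++++----.................------------------....
--+----------------------....---.-----------.--..................
--+----------------------.........................-----------....
--+----------------------...................................-....
--+----------------------...................................-....
-++-----------------------..................................-....
-++----------------------...................................-....
--+----------------------...................................-....
--+----------------------..................------...........-....
--+--------++####+-------................-----------........+....
--+-----++##+++++###-----...............----...............-+....
--+----+##+
[... 6491 characters left out ...]
+-.....................-+--+++++++++++++-.................-....
-+++++++++-..........--+-+++++-...................----++-++++++++++-................--....
.--++++++++-...........--+-+++++-....................--+-++-++++++-.................----..
-..--++++++++-...........-+-+--+++-..................-.--++-++-++-..................-++++-
+--..--++++++++-........-+--+-++-+++-...................----------..................-+++++
++-+-..-+++++++++-.....-+..-----++++++-.........................-....................---++
+++++-...-+++++++++-..-+++----------++++-.................................................
+++++++-..-+++++++++.-+++++---------+---++-...............................................
```

The printout shows the cup standing in the tray at about y = -45 mm. The ring lies flat in the tray, clear of the cup and walls, and the pick matched its original position in the rack. I'll hand it in.

```bash
python3 -c "
from workcell import bot
print(bot.job_done())"
```

```text
the job is handed in; nothing more can be done
None
```

The job is handed in at about 28 s of the 72 s limit: the ring lies flat in the tray, the hook pick is back upright in its rack groove, and the cup stands upright in the tray beside the ring, by my last camera images; no verdict came back.

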